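Nip up the clamp-frame screws in order, each a quarter turn past its bite

TASK

Tighten the three square-headed screws round the clamp frame one after another, starting with the one next to the lug and going round clockwise as seen from above. Turn each one clockwise until you feel it bite, then give it just one quarter turn more (a fifth of a quarter turn out either way is too much), finishing each before the next one bites. Do not overtighten, grip the heads no harder than needed so as not to mark them (a squeeze of 40 N is too much), leave the jar, wax and tweezers alone, and let go at the end.

Things in the scene. Friction and masses are not known exactly. Their poses are not given: they have to be found in the camera images.
- frame: centre of the underside of the round grey clamp frame, fixed to the bench: a disc 176 mm across, top 22 mm above the bench, with a brass sheet under a steel ring (96 mm across, top 29 mm above the bench). x points from the centre past screw 1 to the lug, a tab 20 mm wide with a small upright pin on the rim (103 mm from the centre). Nothing on it is taller than the screw heads.
- screw1 (a point): centre of the 22 mm cube that is the square steel head of upright screw 1, next to the lug (0 degrees), 64 mm from the frame's centre; its top is 70 mm and its underside 48 mm above the bench, x and y square to its flats, z up. Clockwise it first runs loose (0.012 N m) through a play of 0.3 to 1.45 rad, different for each screw and start, and seen in no reading; then it bites.
- shoe1 (a joint): how far the dark steel clamp shoe under screw 1 is drawn down (m): 0 as found and until the screw bites, 0.0005 after a quarter turn past the bite (in proportion to the turn), which just brings it onto the ring. The readings' noise is as large as this travel.
- screw2 (a point): centre of the 22 mm cube that is the square steel head of upright screw 2, 120 degrees clockwise (from above) from screw 1, 64 mm from the frame's centre; its top is 70 mm and its underside 48 mm above the bench, x and y square to its flats, z up. All three alike: from the bite on, turning takes a steady 0.32 N m, and the stem winds up by 0.16 rad (2 N m/rad) first; let go, it springs back, but the thread stays.
- shoe2 (a joint): how far the dark steel clamp shoe under screw 2 is drawn down (m): 0 as found and until the screw bites, 0.0005 after a quarter turn past the bite (in proportion to the turn), which just brings it onto the ring. The readings' noise is as large as this travel.
- screw3 (a point): centre of the 22 mm cube that is the square steel head of upright screw 3, 120 degrees clockwise (from above) from screw 2, 64 mm from the frame's centre; its top is 70 mm and its underside 48 mm above the bench, x and y square to its flats, z up. All three alike: turned back, a screw runs loose through its whole play (up to 1.5 rad) before it loosens.
- shoe3 (a joint): how far the dark steel clamp shoe under screw 3 is drawn down (m): 0 as found and until the screw bites, 0.0005 after a quarter turn past the bite (in proportion to the turn), which just brings it onto the ring. The readings' noise is as large as this travel.
- amber_jar: jar of amber beads with a gold lid, 57 mm across and 76 mm high; origin at the centre of its underside. A bystander to the left of the frame.
- wax: lump of yellow-brown wax, 34 x 48 x 22 mm; origin at the centre of its underside. A bystander beyond the frame, to the right.
- tweezers: steel tweezers lying flat, 165 x 16 x 8 mm; origin at the centre of the underside. A bystander to the right of the frame.

How it is judged:
By the outcome, as a careful person would: the job done as asked, in the order asked, and still so for the second after the job is handed in, with the robot touching nothing.
It also fails if it takes over 72 s, if anything falls off the work surface, if the arm or the gripper's body presses on something with over 40 N, if the wrist force passes 120 N, or if a joint passes its speed limit or range.

ROBOT

A 7-joint arm with a two-finger parallel gripper is mounted at the origin on the work surface; the furniture and walls round the work are solid. World frame = base frame: x ahead of the robot, y to its left, z up, the work surface at z = 0. Lengths are in m, angles in rad, forces in N, time in s.
With the tool pointing down it reaches from about 0.35 to 0.9 m from the base axis. Payload 7.2 kg.
Tool frame: the origin (TCP) lies midway between the tips of the shut fingers; the grasp point (between the pads) lies 19 mm behind it; z points along the fingers, y is the direction in which the jaws open and shut (so a half turn about z gives the same grasp; the last joint's range is limited). The gripper opens to 88 mm and grips with 3 to 60 N. Pads are 20 mm wide; open, the fingers measure 115 mm over their backs; the gripper's body (75 mm by 178 mm) begins 61 mm behind the grasp point.
Start: joints at [1.099, 0.411, -0.013, 1.596, 0.006, 1.134, -0.082], TCP at [0.246, -0.575, 0.19] pointing down, gripper open.
Joint ranges: [-2.95, 2.95], [-0.29, 1.99], [-1.47, 1.44], [0.14, 2.54], [-1.03, 4.17], [0.13, 1.85], [-2.86, 2.86]. Speed limits (rad/s): [2.39, 2.39, 3.01, 3.01, 3.14, 3.14, 3.14].

INTERFACE

Orientations are given as a unit quaternion [x, y, z, w].
In Python, from bench import manip, imaging gives the robot as it stands.
- The arm moves only by the shell command python3 -m crank 'ROWS'. ROWS is a JSON object of lists of equal length, an entry for each row: "translation": the shift along the tool's x, y, z in m, a list of three; "twist": the turn about the tool's z in rad; "fingers": the gripper's target within -1 to 1 (shut at 1, half-way at 0, fully open at -1). In form: {"translation": [[x, y, z], ...], "twist": [twist, ...], "fingers": [fingers, ...]}. A call has exactly 5 rows; each row is the pose to reach, as a shift and turn from the pose commanded when the call began, along the tool's axes at that moment; what a row does not reach only later rows make up. A row lasts 1/8 s, in which the tool goes at most 62.5 mm and 10.7 degrees, less where a joint would pass 70% of its speed; a pose out of reach is approached as far as the arm can. A call with a gripper value outside its range is refused whole. The fingers move at their own pace and stop on an object; the grip force is fixed at half the most. Time passes only in rows, so rows that repeat a pose let the fingers close, or fill a call up. It gives the time, the measured TCP pose, the force and the opening at its end, in the units of the state.
- manip.sense(): the state, without advancing time (a new reading comes with each control period).
- imaging.snapshot(name): name is "scene" or "top" or "wrist"; returns the picture (480x640x3 uint8, blue, green, red); there is no depth.
- imaging.camera_params(name): a dict with "camera_matrix" (3x3 intrinsics, pixels), "xyz" and "orientation" of the camera in the world. Camera axes: x right, y up, looking along -z (the intrinsics and any distortion apply to the point x, -y, -z); pixel columns grow to the right and rows downward; lengths in m; the calibration is good to about 2 mm. A picture is of the moment at which its call begins: read the wrist's pose just before it. camera_params takes no time and is no camera call; for the wrist camera it gives the pose at the moment of the call.
- manip.job_done(): hands the job in, once; it reports no verdict.
Trained networks look in the newest picture that a camera, given by its name, has taken for a name from the list of things; names that differ only in an ending like _2 or _b are one class to them, and where a whole thing is asked for, a point or a joint stands for the part that bears it (a point fixed in the world has none). Each returns a list of dicts, best first, with "conf" (0 to 1); they miss things now and then, are a little off and sometimes report something else, mostly with a low value. They report only what shows in the picture. A call takes as long as a camera call.
- imaging.look_for(camera, label): "xyz" ([x, y, z] in m, in world coordinates, good to about 4 mm: the middle of the surface that is visible of it).
- imaging.pinpoint(camera, label): "xyz" ([x, y, z] in m, in world coordinates, good to about 4 mm: a listed point, or the origin of a listed thing).
The state is a dict: "clock": time; "joint_positions": joint angles; "dq": joint speeds; "joint_torque": joint torques, N m; "tool_pos": TCP position; "tool_rot": TCP orientation; "ft_force": force on the tool from outside, world axes, zero at the start; "ft_torque": the same for the moment, N m; "finger_gap": finger opening in m.
Only numpy, scipy, OpenCV 4.12 (cv2) and the standard library are available. Lean on these libraries where they do the work, as an engineer would, in place of code of your own. Each camera call takes 0.05 s, during which the arm holds its last target. There are 200 camera calls.

## Working session

There is one attempt and no reset: what is moved stays moved. The work goes in short steps, Python scripts to look and compute and a shell command to move; the robot and the scene stay as the last step left them, time stands still between calls to the robot, and variables do not carry over. Pictures are saved under pics/ and viewed, about 8 in all and at most 12, crops included, and the job is handed in when it is done.

```bash
ls; mkdir -p pics; python3 - <<'E'
from bench import manip, imaging
import cv2, numpy as np
s=manip.sense(); print({k:np.round(v,4).tolist() for k,v in s.items()})
for c in ("top","scene"):
    im=imaging.snapshot(c); cv2.imwrite(f"pics/{c}0.png",im)
    p=imaging.camera_params(c); print(c,{k:np.round(v,4).tolist() for k,v in p.items()})
    for l in ("frame","screw1","screw2","screw3"):
        print(l,[(np.round(d["xyz"],4).tolist(),round(d["conf"],2)) for d in imaging.pinpoint(c,l)[:4]])
print(manip.sense()["clock"])
E
```

```text
pics
{'clock': 0.0, 'joint_positions': [1.0988, 0.4119, -0.0127, 1.5971, 0.0056, 1.1343, -0.0822], 'dq': [0.0008, 0.0006, -0.0009, 0.0003, -0.0011, 0.0, -0.0016], 'joint_torque': [-0.0003, -58.7949, 0.642, -29.1078, -0.0536, 0.0179, 0.0001], 'tool_pos': [0.2453, -0.5742, 0.1894], 'tool_rot': [0.9797, 0.2005, -0.0002, -0.0008], 'ft_force': [0.3061, 0.7308, -0.0568], 'ft_torque': [0.0066, -0.0152, 0.0017], 'finger_gap': 0.0881}
top {'camera_matrix': [[458.2892, 0.0, 323.33], [0.0, 458.2892, 239.9404], [0.0, 0.0, 1.0]], 'xyz': [0.362, 0.0049, 0.9691], 'orientation': [0.0766, -0.0794, -0.6988, 0.7067]}
frame [([0.5139, -0.1124, 0.0024], 0.78)]
screw1 [([0.4639, -0.0603, 0.0616], 0.69), ([0.4874, -0.1691, 0.0634], 0.66)]
screw2 [([0.4639, -0.0603, 0.0616], 0.69), ([0.4874, -0.1691, 0.0634], 0.66)]
screw3 [([0.4639, -0.0603, 0.0616], 0.69), ([0.4874, -0.1691, 0.0634], 0.66)]
scene {'camera_matrix': [[447.5118, 0.0, 322.3664], [0.0, 447.5118, 234.6788], [0.0, 0.0, 1.0]], 'xyz': [0.9642, -0.4837, 0.6391], 'orientation': [0.3726, 0.1381, 0.3115, 0.8632]}
frame [([0.5079, -0.1125, 0.001], 0.69), ([0.6618, -0.2096, 0.002], 0.46)]
screw1 [([0.4837, -0.1653, 0.0606], 0.57), ([0.4696, -0.0599, 0.0586], 0.46)]
screw2 [([0.4837, -0.1653, 0.0606], 0.57), ([0.4696, -0.0599, 0.0586], 0.46)]
screw3 [([0.4837, -0.1653, 0.0606], 0.57), ([0.4696, -0.0599, 0.0586], 0.46)]
0.5
```

```bash
python3 - <<'E'
import cv2,numpy as np
from scipy.spatial.transform import Rotation as R
im=cv2.imread("pics/top0.png")
K=np.array([[458.2892,0,323.33],[0,458.2892,239.9404],[0,0,1]]);t=np.array([0.362,0.0049,0.9691]);q=[0.0766,-0.0794,-0.6988,0.7067]
p=R.from_quat(q).inv().apply(np.array([[.511,-.1125,.03],[0.464,-.06,.07],[.485,-.167,.07]])-t)
for a in p: print(K[0,2]+458.29*a[0]/-a[2],K[1,2]-458.29*a[1]/-a[2])
u=K[0,2]+458.29*p[0][0]/-p[0][2];v=K[1,2]-458.29*p[0][1]/-p[0][2]
u0,v0=int(u-100),int(v-75); print(u0,v0)
cv2.imwrite("pics/top0c.png",cv2.resize(im[max(v0,0):v0+150,u0:u0+200],None,fx=4,fy=4,interpolation=cv2.INTER_CUBIC))
E
```

```text
378.43110492479167 269.8219093143838
354.57189124380005 290.044634481929
408.71812486615397 280.02025183190756
278 194
```

View pics/top0c.png

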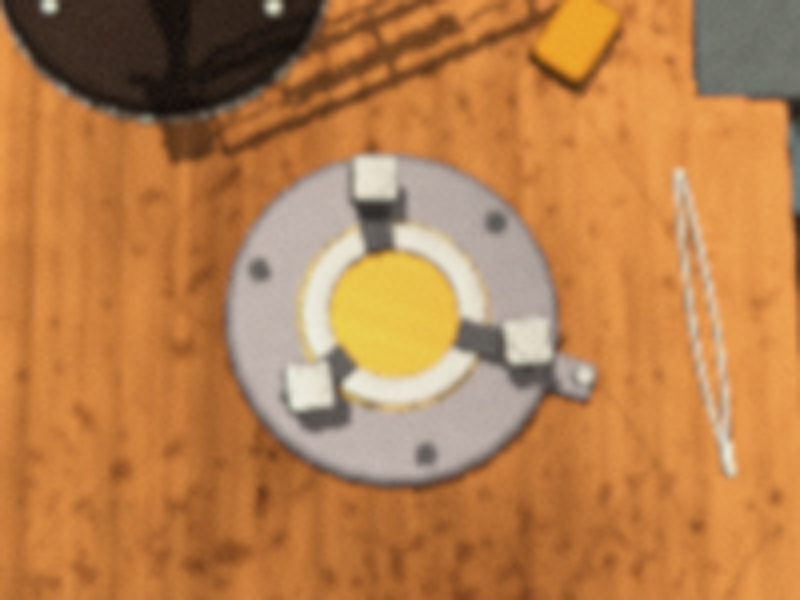

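View pics/scene0.png

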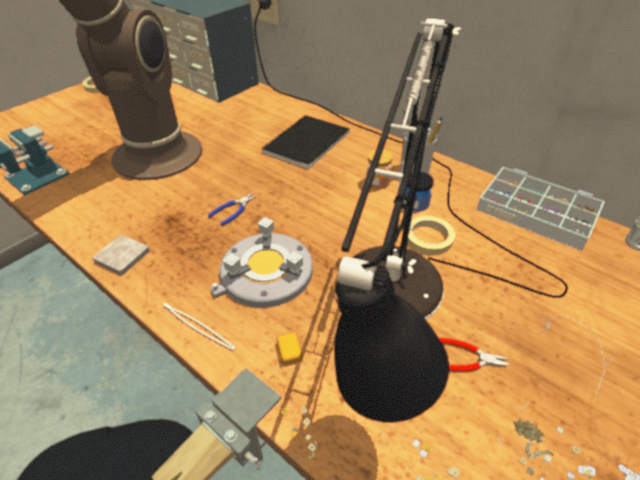

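```bash
cat > h.py <<'E'
import cv2,numpy as np
from scipy.spatial.transform import Rotation as R
def ray(p,u,v,z):
    K=np.array(p["camera_matrix"]);t=np.array(p["xyz"])
    d=R.from_quat(p["orientation"]).apply([(u-K[0,2])/K[0,0],-(v-K[1,2])/K[1,1],-1.])
    return t+d*(z-t[2])/d[2]
def proj(p,X):
    K=np.array(p["camera_matrix"]);a=R.from_quat(p["orientation"]).inv().apply(np.atleast_2d(X)-np.array(p["xyz"]))
    return np.c_[K[0,2]-K[0,0]*a[:,0]/a[:,2],K[1,2]+K[1,1]*a[:,1]/a[:,2]]
E
python3 - <<'E'
from h import *
from bench import imaging
p=imaging.camera_params("top")
for n,u,v,z in [("c",395,314,.029),("lug",576,378,.022),("s1",527,338,.07),("s2",311,387,.07),("s3",375,179,.07),("wax",577,40,.02),("base",165,0,.02)]:
    print(n,ray(p,278+u/4,194+v/4,z).round(4))
c=np.array([.511,-.1125,0])
E
```

```text
c [ 0.5055 -0.1091  0.029 ]
lug [ 0.4742 -0.2032  0.022 ]
s1 [ 0.4881 -0.1692  0.07  ]
s2 [ 0.4627 -0.0624  0.07  ]
s3 [ 0.5677 -0.0951  0.07  ]
wax [ 0.6576 -0.2109  0.02  ]
base [0.6775 0.0121 0.02  ]
```

View pics/top0.png

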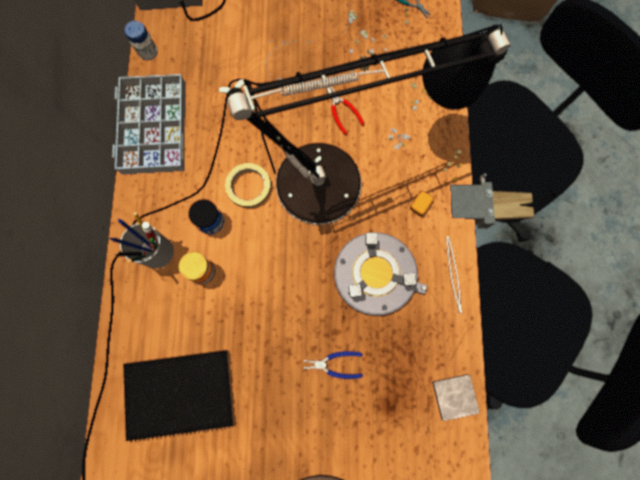

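```bash
python3 -m crank '{"translation": [[0.04,-0.029,0],[0.08,-0.058,0],[0.12,-0.087,0],[0.16,-0.116,0],[0.20,-0.145,0]], "twist": [-0.18,-0.36,-0.54,-0.72,-0.9], "fingers": [-1,-1,-1,-1,-1]}'; python3 - <<'E'
from h import *
from bench import manip
s=manip.sense(); e=R.from_quat(s["tool_rot"]).as_matrix(); print(s["clock"],s["joint_positions"])
print(np.degrees(np.arctan2(e[1,1],e[0,1])), e.T@(np.array([.488,-.169,.19])-s["tool_pos"]))
E
```

```text
clock: 1.12
tool_pos: [0.3732, -0.3615, 0.1905]
tool_rot: [0.793, 0.609, 0.0, 0.0]
ft_force: [0.6, -0.7, 0.5]
finger_gap: 0.0881
1.125 [ 0.91813338  0.24924822 -0.28913879  1.83492435  0.08056662  1.06802232
  0.33749828]
-14.961462754608874 [0.21557296 0.06117539 0.00047039]
```

```bash
python3 -m crank '{"translation": [[0.045,0.013,0],[0.09,0.026,0],[0.135,0.039,0],[0.18,0.052,0],[0.216,0.061,0]], "twist": [-0.18,-0.36,-0.54,-0.72,-0.9], "fingers": [-1,-1,-1,-1,-1]}' >/dev/null;  python3 -m crank '{"translation": [[0,0,0],[0,0,0],[0,0,0],[0,0,0],[0,0,0]], "twist": [-0.18,-0.36,-0.54,-0.72,-0.9], "fingers": [-1,-1,-1,-1,-1]}'; python3 - <<'E'
from h import *
from bench import manip,imaging
s=manip.sense(); e=R.from_quat(s["tool_rot"]).as_matrix(); print(s["clock"],np.round(s["joint_positions"],3))
print(s["tool_pos"],np.degrees(np.arctan2(e[1,1],e[0,1])))
p=imaging.camera_params("wrist"); im=imaging.snapshot("wrist"); cv2.imwrite("pics/w1.png",im); print(p)
import json; json.dump({k:np.array(v).tolist() for k,v in p.items()},open("pics/w1.json","w"))
E
```

```text
clock: 2.38
tool_pos: [0.4884, -0.1707, 0.1904]
tool_rot: [0.016, 1.0, -0.0, 0.0]
ft_force: [0.3, -0.4, 0.0]
finger_gap: 0.0878
2.375 [ 0.823  0.308 -0.71   1.819  0.224  1.096  1.572]
[ 0.48835195 -0.17068508  0.1903718 ] 88.16709130206492
{'camera_matrix': array([[348.86804408,   0.        , 321.50851499],
       [  0.        , 348.86804408, 240.04118444],
       [  0.        ,   0.        ,   1.        ]]), 'xyz': array([ 0.41295214, -0.16848241,  0.38575727]), 'orientation': array([-0.09871196, -0.09573502,  0.68924674,  0.71135764])}
```

View pics/w1.png

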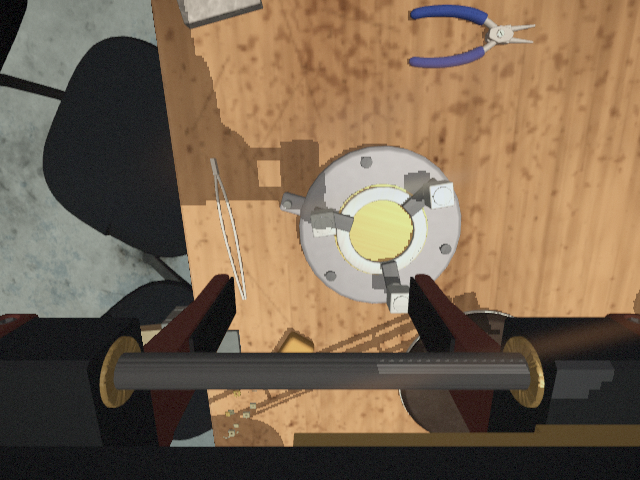

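```bash
python3 - <<'E'
from h import *
import json
p=json.load(open("pics/w1.json")); im=cv2.imread("pics/w1.png")
print([proj(p,[[.4881,-.1692,.07]]),proj(p,[[.4627,-.0624,.07]]),proj(p,[[.5677,-.0951,.07]])])
g=im
P=[g[a:b,c:d] for a,b,c,d in [(208,248,302,342),(175,215,421,461),(282,322,380,420)]]
cv2.imwrite("pics/w1c.png",np.hstack([cv2.resize(x,(264,264),interpolation=cv2.INTER_CUBIC) for x in P]))
E
```

```text
[array([[323.24324849, 225.27721207]]), array([[440.08035292, 194.40585732]]), array([[400.49664832, 301.23805716]])]
```

View pics/w1c.png

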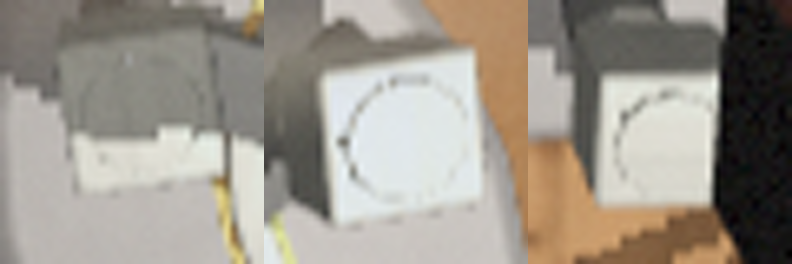

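```bash
python3 - <<'E'
from h import *
import json
p=json.load(open("pics/w1.json"))
for n,(u0,v0),c in [("s1",(302,208),[(58,52),(205,30),(225,178),(80,193)]),("s2",(421,175),[(58,72),(211,47),(221,203),(71,225)]),("s3",(380,282),[(74,75),(190,72),(184,205),(70,205)])]:
    W=np.array([ray(p,u0+a/6.6,v0+b/6.6,.07)[:2] for a,b in c])
    e=np.roll(W,-1,0)-W
    print(n,W.mean(0).round(4),np.linalg.norm(e,axis=1).round(4),(np.degrees(np.arctan2(e[:,1],e[:,0]))%90).round(1))
E
```

```text
s1 [ 0.4881 -0.1689] [0.0208 0.0216 0.0207 0.0207] [6.9 6.3 4.3 6.4]
s2 [ 0.4641 -0.0604] [0.0208 0.0218 0.0208 0.0215] [7.6 7.7 6.8 7.8]
s3 [ 0.5698 -0.0959] [0.0173 0.0219 0.0173 0.0214] [89.8 89.7 88.2 89.7]
```

```bash
python3 -m crank '{"translation": [[0,0.002,0.03],[0,0.002,0.06],[0,0.002,0.08],[0,0.002,0.08],[0,0.002,0.08]], "twist": [-0.14,-0.14,-0.14,-0.14,-0.14], "fingers": [0.1,0.1,0.1,0.1,0.1]}'; python3 - <<'E'
from h import *
from bench import manip,imaging
s=manip.sense(); e=R.from_quat(s["tool_rot"]).as_matrix()
print(s["clock"],s["tool_pos"],np.degrees(np.arctan2(e[1,1],e[0,1])),e.T@(np.array([.4881,-.169,.05])-s["tool_pos"]))
E
```

```text
clock: 3.05
tool_pos: [0.489, -0.1686, 0.111]
tool_rot: [-0.051, 0.999, -0.0, 0.0]
ft_force: [-0.3, -0.2, -0.5]
finger_gap: 0.0418
3.05 [ 0.48897025 -0.16858933  0.11104734] 95.79404362353812 [ 0.00096152 -0.00029796  0.06104663]
```

```bash
cat > st.py <<'E'
from h import *
from bench import manip
s=manip.sense(); e=R.from_quat(s["tool_rot"]).as_matrix()
print("t %.2f pos %s yaw %.2f F %s Tz %.3f gap %.4f q7 %.2f"%(s["clock"],s["tool_pos"].round(4),np.degrees(np.arctan2(e[1,1],e[0,1])),np.round(s["ft_force"],1),s["ft_torque"][2],s["finger_gap"],s["joint_positions"][6]))
E
python3 -m crank '{"translation": [[0.001,0,0.03],[0.001,0,0.05],[0.001,0,0.061],[0.001,0,0.061],[0.001,0,0.061]], "twist": [0,0,0,0,0], "fingers": [0.1,0.1,0.1,0.1,0.1]}' >/dev/null; python3 st.py
python3 -m crank '{"translation": [[0,0,0],[0,0,0],[0,0,0],[0,0,0],[0,0,0]], "twist": [0,0,0,0,0], "fingers": [0.3,0.4,0.6,1,1]}' >/dev/null; python3 st.py
```

```text
t 3.67 pos [ 0.4882 -0.1688  0.0502] yaw 95.85 F [-1.   0.  -0.5] Tz 0.052 gap 0.0394 q7 1.55
t 4.30 pos [ 0.4874 -0.1687  0.0493] yaw 95.86 F [-0.3  0.2  0.1] Tz 0.006 gap 0.0015 q7 1.55
```

```bash
python3 - <<'E'
from h import *
from bench import imaging
a=imaging.snapshot("scene"); b=imaging.snapshot("wrist")
p=imaging.camera_params("scene"); u,v=proj(p,[[.488,-.169,.06]])[0]; print(u,v)
u,v=int(u),int(v)
A=cv2.resize(a[v-50:v+50,u-65:u+65],(520,400),interpolation=cv2.INTER_CUBIC)
cv2.imwrite("pics/chk.png",np.hstack([A,cv2.resize(b[100:340,230:400],(280,400))]))
E
```

```text
232.1268729266579 262.2300938241099
```

View pics/chk.png

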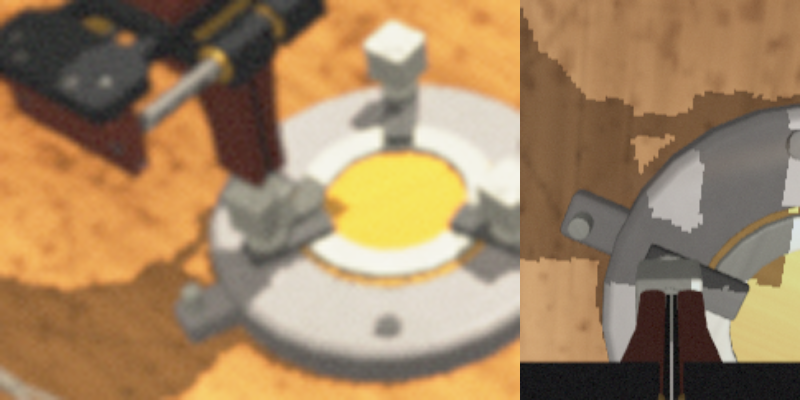

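```bash
python3 st.py; python3 - <<'E'
from h import *
from bench import imaging,manip
p=imaging.camera_params("wrist");q=imaging.camera_params("scene")
print(p["xyz"], R.from_quat(p["orientation"]).apply([0,0,-1]))
X=np.array([[.4881,-.169,.07],[.4781,-.169,.07],[.4981,-.169,.07],[.4781,-.169,.048],[.4874,-.1687,.0493],[.4774,-.1687,.0493],[.4974,-.1687,.0493],[.4774,-.1687,.07]])
w=proj(p,X); print(np.c_[X,w,(w[:,0]-230)*280/170+520,(w[:,1]-100)*400/240].round(3))
w=proj(q,X); print(np.c_[w,(w-[167,212])*4].round(1))
E
```

```text
t 4.40 pos [ 0.4874 -0.1687  0.0492] yaw 95.85 F [ 0.5 -0.5 -0.4] Tz -0.026 gap 0.0003 q7 1.55
[ 0.41240536 -0.17649354  0.24463017] [ 0.27076628  0.02819973 -0.96223199]
[[ 4.88000e-01 -1.69000e-01  7.00000e-02  3.20846e+02  2.87455e+02
   6.69629e+02  3.12426e+02]
 [ 4.78000e-01 -1.69000e-01  7.00000e-02  3.22759e+02  2.70196e+02
   6.72779e+02  2.83659e+02]
 [ 4.98000e-01 -1.69000e-01  7.00000e-02  3.18988e+02  3.04227e+02
   6.66569e+02  3.40378e+02]
 [ 4.78000e-01 -1.69000e-01  4.80000e-02  3.22619e+02  2.57031e+02
   6.72549e+02  2.61718e+02]
 [ 4.87000e-01 -1.69000e-01  4.90000e-02  3.21518e+02  2.72465e+02
   6.70735e+02  2.87442e+02]
 [ 4.77000e-01 -1.69000e-01  4.90000e-02  3.23255e+02  2.56663e+02
   6.73597e+02  2.61106e+02]
 [ 4.97000e-01 -1.69000e-01  4.90000e-02  3.19824e+02  2.87861e+02
   6.67946e+02  3.13102e+02]
 [ 4.77000e-01 -1.69000e-01  7.00000e-02  3.23455e+02  2.69023e+02
   6.73925e+02  2.81705e+02]]
[[231.3 258.4 257.4 185.4]
 [227.6 255.8 242.2 175.1]
 [235.2 261.  272.7 195.9]
 [229.4 264.3 249.6 209. ]
 [232.9 266.1 263.5 216.3]
 [229.2 263.5 248.6 205.9]
 [236.7 268.7 278.6 226.8]
 [227.4 255.5 241.7 174. ]]
```

```bash
python3 -m crank '{"translation": [[0,0,0],[0,0,0],[0,0,0],[0.001,0,0.005],[0.001,0,0.01]], "twist": [0,0,0,0,0], "fingers": [0.1,0.1,0.1,0.1,0.1]}' >/dev/null; python3 st.py
python3 -m crank '{"translation": [[0,0,0],[0,0,0],[0,0,0],[0,0,0],[0,0,0]], "twist": [0,0,0,0,0], "fingers": [0.3,0.4,0.6,1,1]}' >/dev/null; python3 st.py
```

```text
t 5.03 pos [ 0.4862 -0.1688  0.0388] yaw 95.85 F [-0.3 -0.4  0. ] Tz 0.041 gap 0.0392 q7 1.54
t 5.65 pos [ 0.4865 -0.1688  0.0393] yaw 95.85 F [-0.3  0.1 -0.4] Tz 0.014 gap 0.0020 q7 1.54
```

```bash
python3 - <<'E'
from h import *
from bench import imaging
a=imaging.snapshot("scene"); b=imaging.snapshot("wrist");c=imaging.snapshot("top")
p=imaging.camera_params("top"); u,v=proj(p,[[.488,-.169,.06]])[0]; print(u,v); u,v=int(u),int(v)
A=cv2.resize(a[205:305,165:265],(400,400),interpolation=cv2.INTER_CUBIC)
B=cv2.resize(b[200:400,220:420],(400,400),interpolation=cv2.INTER_CUBIC)
cv2.imwrite("pics/chk2.png",np.hstack([A,B]))
E
```

```text
408.7061737749782 279.2187339783541
```

View pics/chk2.png

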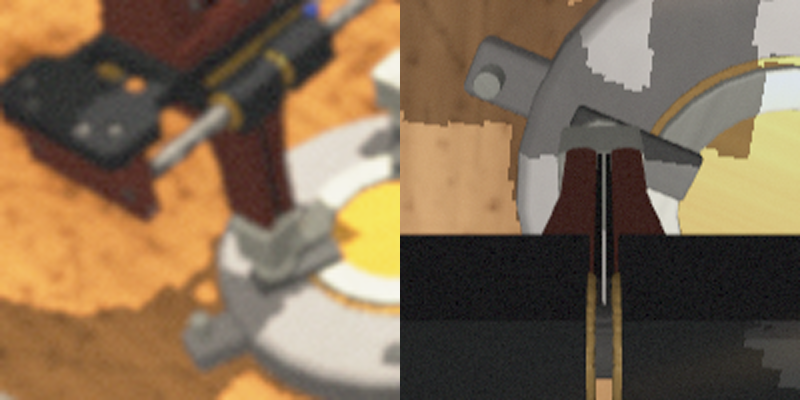

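The fingers shut without meeting the head. Three image cues agree: the tips cover part of the head's top face in both the scene and wrist views, and the 177 px opening in w1 gives a depth of 0.174 m, not 0.208 m. So the real tips sit about 30 mm above the reported TCP, just over the head. I'll open and go lower in small steps, checking the force each time.

```bash
python3 -m crank '{"translation": [[0,0,0],[0,0,0],[0,0,0],[0,0,0.003],[0,0,0.006]], "twist": [0,0,0,0,0], "fingers": [0.1,0.1,0.1,0.1,0.1]}' >/dev/null; python3 st.py
python3 -m crank '{"translation": [[0,0,0],[0,0,0],[0,0,0],[0,0,0],[0,0,0]], "twist": [0,0,0,0,0], "fingers": [0.2,0.3,0.4,0.5,0.6]}' >/dev/null; python3 st.py
```

```text
t 6.42 pos [ 0.4864 -0.1688  0.033 ] yaw 95.85 F [-0.9 -1.1 -0.6] Tz 0.024 gap 0.0395 q7 1.53
t 7.05 pos [ 0.4865 -0.1693  0.0334] yaw 95.84 F [ 0.2 -1.8  1. ] Tz -0.024 gap 0.0218 q7 1.53
```

```bash
python3 -m crank '{"translation": [[0,0,0],[0,0,0],[0.0015,0,0.004],[0.0035,0,0.009],[0.0035,0,0.014]], "twist": [0,0,0,0,0], "fingers": [0.1,0.1,0.1,0.1,0.1]}' >/dev/null; python3 st.py
python3 -m crank '{"translation": [[0,0,0],[0,0,0],[0,0,0],[0,0,0],[0,0,0]], "twist": [0,0,0,0,0], "fingers": [0.4,0.6,0.8,1,1]}' >/dev/null; python3 st.py
python3 -m crank '{"translation": [[0,0,0],[0,0,0],[0,0,0],[0,0,0],[0,0,0]], "twist": [0.05,0.1,0.15,0.2,0.2], "fingers": [1,1,1,1,1]}' >/dev/null; python3 st.py
```

```text
t 7.67 pos [ 0.4825 -0.1691  0.0187] yaw 95.85 F [-0.5  0.  -0.1] Tz -0.035 gap 0.0395 q7 1.51
t 8.30 pos [ 0.483  -0.1696  0.0193] yaw 95.83 F [-0.5 -3.6 -1.2] Tz -0.012 gap 0.0218 q7 1.51
t 8.93 pos [ 0.483  -0.1687  0.0193] yaw 84.44 F [0.  0.2 0.2] Tz -0.019 gap 0.0221 q7 1.35
```

```bash
python3 -m crank '{"translation": [[0,0,0],[0,0,0],[0,0,0],[0,0,0],[0,0,0]], "twist": [0.08,0.16,0.25,0.25,0.25], "fingers": [1,1,1,1,1]}' >/dev/null; python3 st.py
python3 -m crank '{"translation": [[0,0,0],[0,0,0],[0,0,0],[0,0,0],[0,0,0]], "twist": [0.08,0.16,0.25,0.25,0.25], "fingers": [1,1,1,1,1]}' >/dev/null; python3 st.py
python3 -m crank '{"translation": [[0,0,0],[0,0,0],[0,0,0],[0,0,0],[0,0,0]], "twist": [0.08,0.16,0.25,0.25,0.25], "fingers": [1,1,1,1,1]}' >/dev/null; python3 st.py
```

```text
t 9.55 pos [ 0.4833 -0.1676  0.0193] yaw 70.30 F [0.6 5.6 1.1] Tz 0.011 gap 0.0217 q7 1.14
t 10.18 pos [ 0.4839 -0.1665  0.0193] yaw 56.02 F [ 2.3  9.3 -1.1] Tz 0.066 gap 0.0218 q7 0.93
t 10.80 pos [ 0.4848 -0.1656  0.0194] yaw 41.75 F [ 4.3 11.2 -1. ] Tz 0.014 gap 0.0217 q7 0.72
```

```bash
python3 -m crank '{"translation": [[0,0,0],[0,0,0],[-0.0035,0.0039,0],[-0.0035,0.0039,0],[-0.0035,0.0039,0]], "twist": [0,0,0,0,0], "fingers": [0.2,0.2,0.2,0.2,0.2]}' >/dev/null; python3 st.py
python3 -m crank '{"translation": [[0,0,0],[0,0,0],[0,0,0],[0,0,0],[0,0,0]], "twist": [0,0,0,0,0], "fingers": [0.4,0.6,0.8,1,1]}' >/dev/null; python3 st.py
python3 -m crank '{"translation": [[0,0,0],[0,0,0],[0,0,0],[0,0,0],[0,0,0]], "twist": [0.08,0.16,0.2,0.2,0.2], "fingers": [1,1,1,1,1]}' >/dev/null; python3 st.py
```

```text
t 11.43 pos [ 0.4881 -0.1694  0.0192] yaw 41.42 F [ 0.3  0.8 -0.9] Tz 0.031 gap 0.0350 q7 0.71
t 12.05 pos [ 0.4881 -0.1692  0.0193] yaw 41.43 F [-1.  -0.3  0.5] Tz 0.023 gap 0.0225 q7 0.71
t 12.68 pos [ 0.4882 -0.1692  0.0192] yaw 30.03 F [0.2 0.5 0.8] Tz 0.014 gap 0.0217 q7 0.54
```

```bash
python3 -m crank '{"translation": [[0,0,0],[0,0,0],[0,0,0],[0,0,0],[0,0,0]], "twist": [0.08,0.15,0.15,0.15,0.15], "fingers": [1,1,1,1,1]}' >/dev/null; python3 st.py
python3 -m crank '{"translation": [[0,0,0],[0,0,0],[0,0,0],[0,0,0],[0,0,0]], "twist": [0.08,0.15,0.15,0.15,0.15], "fingers": [1,1,1,1,1]}' >/dev/null; python3 st.py
python3 -m crank '{"translation": [[0,0,0],[0,0,0],[0,0,0],[0,0,0],[0,0,0]], "twist": [0.08,0.15,0.15,0.15,0.15], "fingers": [1,1,1,1,1]}' >/dev/null; python3 st.py
```

```text
t 13.30 pos [ 0.4882 -0.1691  0.0192] yaw 21.43 F [0.1 1.2 0.1] Tz 0.015 gap 0.0218 q7 0.42
t 13.93 pos [ 0.4882 -0.1691  0.0192] yaw 12.84 F [1.6 1.6 0.4] Tz 0.116 gap 0.0219 q7 0.29
t 14.55 pos [ 0.4883 -0.1691  0.0193] yaw 4.25 F [ 1.2  0.8 -0.2] Tz 0.271 gap 0.0219 q7 0.17
```

```bash
python3 -m crank '{"translation": [[0,0,0],[0,0,0],[0,0,0],[0,0,0],[0,0,0]], "twist": [0.16,0.32,0.48,0.64,0.8], "fingers": [1,1,1,1,1]}' >/dev/null; python3 st.py
python3 -m crank '{"translation": [[0,0,0],[0,0,0],[0,0,0],[0,0,0],[0,0,0]], "twist": [0.15,0.3,0.45,0.6,0.6], "fingers": [1,1,1,1,1]}' >/dev/null; python3 st.py
```

```text
t 15.18 pos [ 0.4884 -0.1692  0.0193] yaw -41.90 F [ 1.1 -0.6 -1.8] Tz 0.317 gap 0.0220 q7 -0.51
t 15.80 pos [ 0.4884 -0.1693  0.0193] yaw -75.94 F [ 1.2 -0.1 -0.7] Tz 0.204 gap 0.0215 q7 -1.00
```

```bash
python3 -m crank '{"translation": [[0,0,0],[0,0,0],[0,0,0],[0,0,0],[0,0,0]], "twist": [0.08,0.156,0.156,0.156,0.156], "fingers": [1,1,1,1,1]}' >/dev/null; python3 st.py; python3 - <<'E'
from bench import manip,imaging
import numpy as np
T=[]
for i in range(6): imaging.snapshot("wrist"); T.append(manip.sense()["ft_torque"][2])
print(np.round(T,3),np.mean(T))
E
```

```text
t 16.43 pos [ 0.4884 -0.1693  0.0193] yaw -84.87 F [ 1.6 -0.4 -1.9] Tz 0.219 gap 0.0216 q7 -1.13
[0.259 0.248 0.315 0.273 0.306 0.242] 0.2738567218775509
```

```bash
python3 -m crank '{"translation": [[0,0,0],[0,0,0],[0,0,0],[0,0,-0.02],[0,0,-0.04]], "twist": [0,0,0,0,0], "fingers": [0.1,0.1,0.1,0.1,0.1]}' >/dev/null; python3 st.py
python3 -m crank '{"translation": [[-0.0035,-0.022,0],[-0.0065,-0.044,0],[-0.0095,-0.066,0],[-0.0125,-0.088,0],[-0.0155,-0.1097,0]], "twist": [-0.18,-0.36,-0.54,-0.72,-0.9], "fingers": [0.1,0.1,0.1,0.1,0.1]}' >/dev/null
python3 -m crank '{"translation": [[0,0,0],[0,0,0],[0,0,0],[0,0,0],[0,0,0]], "twist": [-0.18,-0.36,-0.54,-0.72,-0.9], "fingers": [0.1,0.1,0.1,0.1,0.1]}' >/dev/null
python3 -m crank '{"translation": [[0,0,0],[0,0,0],[0,0,0],[0,0,0],[0,0,0]], "twist": [-0.18,-0.36,-0.54,-0.72,-0.9], "fingers": [0.1,0.1,0.1,0.1,0.1]}' >/dev/null; python3 st.py
python3 -m crank '{"translation": [[0,0,0],[0,0,0],[0,0,0],[0,0,0],[0,0,0]], "twist": [-0.16,-0.32,-0.483,-0.483,-0.483], "fingers": [0.1,0.1,0.1,0.1,0.1]}' >/dev/null; python3 st.py
```

```text
t 17.35 pos [ 0.4877 -0.169   0.0595] yaw -84.98 F [ 0.3 -0.1  0.1] Tz 0.028 gap 0.0398 q7 -1.15
t 19.23 pos [ 0.4629 -0.0613  0.0592] yaw 70.06 F [-0.8 -0.4 -0. ] Tz 0.045 gap 0.0395 q7 1.04
t 19.85 pos [ 0.463  -0.0614  0.0592] yaw 97.19 F [-0.4 -0.1  0.5] Tz -0.004 gap 0.0393 q7 1.46
```

Now down 0.040 on screw 2, grip, and turn 0.3 rad while checking side forces.

```bash
python3 -m crank '{"translation": [[0,0,0.012],[0,0,0.024],[0,0,0.034],[0,0,0.04],[0,0,0.04]], "twist": [0,0,0,0,0], "fingers": [0.1,0.1,0.1,0.1,0.1]}' >/dev/null; python3 st.py
python3 -m crank '{"translation": [[0,0,0],[0,0,0],[0,0,0],[0,0,0],[0,0,0]], "twist": [0,0,0,0,0], "fingers": [0.4,0.6,0.8,1,1]}' >/dev/null; python3 st.py
python3 -m crank '{"translation": [[0,0,0],[0,0,0],[0,0,0],[0,0,0],[0,0,0]], "twist": [0.08,0.16,0.25,0.25,0.25], "fingers": [1,1,1,1,1]}' >/dev/null; python3 st.py
```

```text
t 20.48 pos [ 0.4628 -0.0611  0.0187] yaw 97.42 F [ 0.7  0.4 -0.1] Tz 0.008 gap 0.0394 q7 1.40
t 21.10 pos [ 0.4634 -0.0612  0.0195] yaw 97.41 F [-0.3  1.2  4. ] Tz 0.035 gap 0.0219 q7 1.40
t 21.73 pos [ 0.4634 -0.0609  0.0195] yaw 83.21 F [-0.7  1.3  4.9] Tz -0.026 gap 0.0219 q7 1.19
```

```bash
python3 -m crank '{"translation": [[0,0,0],[0,0,0],[0,0,0],[0,0,0],[0,0,0]], "twist": [0.05,0.1,0.15,0.2,0.2], "fingers": [1,1,1,1,1]}' >/dev/null; python3 st.py
python3 -m crank '{"translation": [[0,0,0],[0,0,0],[0,0,0],[0,0,0],[0,0,0]], "twist": [0.05,0.1,0.15,0.2,0.2], "fingers": [1,1,1,1,1]}' >/dev/null; python3 st.py
python3 -m crank '{"translation": [[0,0,0],[0,0,0],[0,0,0],[0,0,0],[0,0,0]], "twist": [0.05,0.1,0.15,0.2,0.2], "fingers": [1,1,1,1,1]}' >/dev/null; python3 st.py
python3 -m crank '{"translation": [[0,0,0],[0,0,0],[0,0,0],[0,0,0],[0,0,0]], "twist": [0.05,0.1,0.15,0.2,0.2], "fingers": [1,1,1,1,1]}' >/dev/null; python3 st.py
```

```text
t 22.35 pos [ 0.4635 -0.0607  0.0195] yaw 71.72 F [-0.6  2.8  5.4] Tz 0.041 gap 0.0219 q7 1.03
t 22.98 pos [ 0.4635 -0.0605  0.0195] yaw 60.26 F [0.3 3.3 5.4] Tz 0.005 gap 0.0217 q7 0.86
t 23.60 pos [ 0.4637 -0.0603  0.0195] yaw 48.85 F [0.6 5.  5.2] Tz 0.022 gap 0.0218 q7 0.69
t 24.23 pos [ 0.4638 -0.0602  0.0195] yaw 37.40 F [1.4 5.2 4.7] Tz 0.043 gap 0.0219 q7 0.52
```

```bash
python3 -m crank '{"translation": [[0,0,0],[0,0,0],[0,0,0],[0,0,0],[0,0,0]], "twist": [0.08,0.15,0.15,0.15,0.15], "fingers": [1,1,1,1,1]}' >/dev/null; python3 st.py
python3 -m crank '{"translation": [[0,0,0],[0,0,0],[0,0,0],[0,0,0],[0,0,0]], "twist": [0.08,0.15,0.15,0.15,0.15], "fingers": [1,1,1,1,1]}' >/dev/null; python3 st.py
python3 -m crank '{"translation": [[0,0,0],[0,0,0],[0,0,0],[0,0,0],[0,0,0]], "twist": [0.08,0.15,0.15,0.15,0.15], "fingers": [1,1,1,1,1]}' >/dev/null; python3 st.py
python3 -m crank '{"translation": [[0,0,0],[0,0,0],[0,0,0],[0,0,0],[0,0,0]], "twist": [0.08,0.15,0.15,0.15,0.15], "fingers": [1,1,1,1,1]}' >/dev/null; python3 st.py
```

```text
t 24.85 pos [ 0.464  -0.0601  0.0195] yaw 28.87 F [1.5 5.7 4.6] Tz 0.185 gap 0.0215 q7 0.39
t 25.48 pos [ 0.4642 -0.06    0.0195] yaw 20.30 F [1.4 6.1 3.9] Tz 0.248 gap 0.0217 q7 0.26
t 26.10 pos [ 0.4643 -0.06    0.0195] yaw 11.71 F [2.7 6.1 2.9] Tz 0.298 gap 0.0218 q7 0.14
t 26.73 pos [ 0.4645 -0.06    0.0195] yaw 3.11 F [2.9 7.3 3.3] Tz 0.300 gap 0.0218 q7 0.01
```

```bash
python3 -m crank '{"translation": [[0,0,0],[0,0,0],[0,0,0],[0,0,0],[0,0,0]], "twist": [0.16,0.32,0.48,0.64,0.8], "fingers": [1,1,1,1,1]}' >/dev/null; python3 st.py
python3 -m crank '{"translation": [[0,0,0],[0,0,0],[0,0,0],[0,0,0],[0,0,0]], "twist": [0.14,0.28,0.397,0.397,0.397], "fingers": [1,1,1,1,1]}' >/dev/null; python3 st.py
```

```text
t 27.35 pos [ 0.4654 -0.0603  0.0196] yaw -43.02 F [ 6.4  5.6 -0.9] Tz 0.329 gap 0.0221 q7 -0.67
t 27.98 pos [ 0.4656 -0.0606  0.0196] yaw -65.48 F [ 6.1  4.8 -1.1] Tz 0.238 gap 0.0220 q7 -1.00
```

```bash
python3 -m crank '{"translation": [[0,0,0],[0,0,0],[0,0,0],[0,0,-0.02],[0,0,-0.04]], "twist": [0,0,0,0,0], "fingers": [0.1,0.1,0.1,0.1,0.1]}' >/dev/null; python3 st.py
python3 -m crank '{"translation": [[0.017,0.015,0],[0.034,0.03,0],[0.051,0.045,0],[0.068,0.06,0],[0.0833,0.0747,0]], "twist": [-0.18,-0.36,-0.54,-0.72,-0.9], "fingers": [0.1,0.1,0.1,0.1,0.1]}' >/dev/null
python3 -m crank '{"translation": [[0,0,0],[0,0,0],[0,0,0],[0,0,0],[0,0,0]], "twist": [-0.18,-0.36,-0.54,-0.72,-0.9], "fingers": [0.1,0.1,0.1,0.1,0.1]}' >/dev/null
python3 -m crank '{"translation": [[0,0,0],[0,0,0],[0,0,0],[0,0,0],[0,0,0]], "twist": [-0.18,-0.36,-0.54,-0.72,-0.9], "fingers": [0.1,0.1,0.1,0.1,0.1]}' >/dev/null; python3 st.py
python3 - <<'E'
from h import *
from bench import imaging
b=imaging.snapshot("wrist"); cv2.imwrite("pics/w3.png",np.hstack([cv2.resize(b[180:380,220:420],(400,400),interpolation=cv2.INTER_CUBIC),cv2.resize(imaging.snapshot("scene")[190:310,200:320],(400,400),interpolation=cv2.INTER_CUBIC)]))
p=imaging.camera_params("wrist"); print(proj(p,[[.57,-.0947,.07]]))
E
```

```text
t 28.60 pos [ 0.4624 -0.0616  0.0594] yaw -65.72 F [-1.3  0.   0.2] Tz 0.026 gap 0.0397 q7 -1.02
t 30.48 pos [ 0.5692 -0.0956  0.0589] yaw 89.31 F [-0.4  0.  -0.6] Tz -0.018 gap 0.0394 q7 1.40
[[323.46543956 280.7075724 ]]
```

View pics/w3.png

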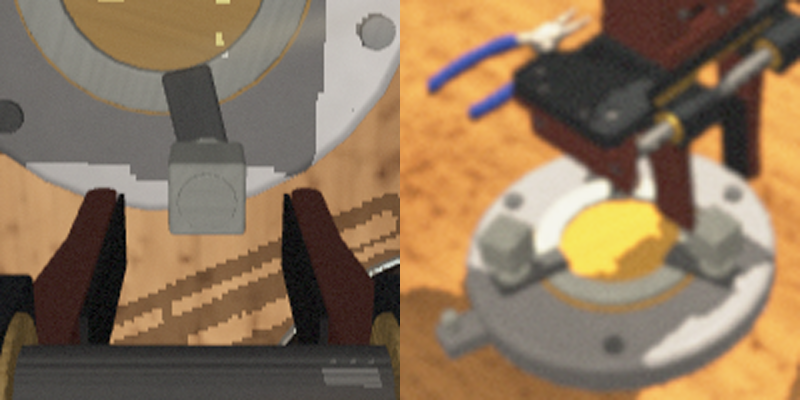

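The view shows screw 3's head top at about (324, 280), against a predicted (323.5, 280.7). It sits square and midway between the fingers, so I can go down.

```bash
python3 -m crank '{"translation": [[0,0,0.012],[0,0.001,0.024],[-0.0005,0.001,0.034],[-0.0005,0.001,0.04],[-0.0005,0.001,0.04]], "twist": [0,0,0,0,0], "fingers": [0.1,0.1,0.1,0.1,0.1]}' >/dev/null; python3 st.py
python3 -m crank '{"translation": [[0,0,0],[0,0,0],[0,0,0],[0,0,0],[0,0,0]], "twist": [0,0,0,0,0], "fingers": [0.4,0.6,0.8,1,1]}' >/dev/null; python3 st.py
python3 -m crank '{"translation": [[0,0,0],[0,0,0],[0,0,0],[0,0,0],[0,0,0]], "twist": [0.08,0.16,0.25,0.25,0.25], "fingers": [1,1,1,1,1]}' >/dev/null; python3 st.py
python3 -m crank '{"translation": [[0,0,0],[0,0,0],[0,0,0],[0,0,0],[0,0,0]], "twist": [0.05,0.1,0.15,0.15,0.15], "fingers": [1,1,1,1,1]}' >/dev/null; python3 st.py
```

```text
t 31.20 pos [ 0.5699 -0.0939  0.0186] yaw 88.98 F [-0.3  0.6  0.8] Tz 0.024 gap 0.0398 q7 1.37
t 31.82 pos [ 0.5706 -0.0945  0.0196] yaw 88.96 F [-0.  -2.3  4. ] Tz -0.032 gap 0.0216 q7 1.37
t 32.45 pos [ 0.5706 -0.0946  0.0196] yaw 74.77 F [-0.3 -3.3  4.8] Tz 0.014 gap 0.0217 q7 1.16
t 33.08 pos [ 0.5706 -0.0946  0.0196] yaw 66.17 F [-0.3 -3.2  7.1] Tz 0.003 gap 0.0213 q7 1.03
```

```bash
python3 -m crank '{"translation": [[0,0,0],[0,0,0],[0,0,0],[0,0,0],[0,0,0]], "twist": [0.08,0.15,0.15,0.15,0.15], "fingers": [1,1,1,1,1]}' >/dev/null; python3 st.py
python3 -m crank '{"translation": [[0,0,0],[0,0,0],[0,0,0],[0,0,0],[0,0,0]], "twist": [0.08,0.15,0.15,0.15,0.15], "fingers": [1,1,1,1,1]}' >/dev/null; python3 st.py
python3 -m crank '{"translation": [[0,0,0],[0,0,0],[0,0,0],[0,0,0],[0,0,0]], "twist": [0.08,0.15,0.15,0.15,0.15], "fingers": [1,1,1,1,1]}' >/dev/null; python3 st.py
python3 -m crank '{"translation": [[0,0,0],[0,0,0],[0,0,0],[0,0,0],[0,0,0]], "twist": [0.08,0.15,0.15,0.15,0.15], "fingers": [1,1,1,1,1]}' >/dev/null; python3 st.py
```

```text
t 33.70 pos [ 0.5706 -0.0947  0.0196] yaw 57.57 F [-0.1 -4.6  5.1] Tz 0.030 gap 0.0216 q7 0.91
t 34.33 pos [ 0.5706 -0.0947  0.0196] yaw 48.98 F [-1.7 -3.4  5.8] Tz -0.034 gap 0.0218 q7 0.78
t 34.95 pos [ 0.5705 -0.0948  0.0196] yaw 40.38 F [-1.6 -3.3  5.3] Tz 0.062 gap 0.0218 q7 0.66
t 35.58 pos [ 0.5705 -0.0948  0.0196] yaw 31.79 F [-0.2 -3.7  5.6] Tz -0.065 gap 0.0218 q7 0.53
```

```bash
python3 -m crank '{"translation": [[0,0,0],[0,0,0],[0,0,0],[0,0,0],[0,0,0]], "twist": [0.08,0.15,0.15,0.15,0.15], "fingers": [1,1,1,1,1]}' >/dev/null; python3 st.py
python3 -m crank '{"translation": [[0,0,0],[0,0,0],[0,0,0],[0,0,0],[0,0,0]], "twist": [0.08,0.15,0.15,0.15,0.15], "fingers": [1,1,1,1,1]}' >/dev/null; python3 st.py
python3 -m crank '{"translation": [[0,0,0],[0,0,0],[0,0,0],[0,0,0],[0,0,0]], "twist": [0.08,0.15,0.15,0.15,0.15], "fingers": [1,1,1,1,1]}' >/dev/null; python3 st.py
python3 -m crank '{"translation": [[0,0,0],[0,0,0],[0,0,0],[0,0,0],[0,0,0]], "twist": [0.08,0.15,0.15,0.15,0.15], "fingers": [1,1,1,1,1]}' >/dev/null; python3 st.py
```

```text
t 36.20 pos [ 0.5704 -0.0948  0.0196] yaw 23.19 F [ 0.  -3.   7.1] Tz 0.010 gap 0.0217 q7 0.41
t 36.83 pos [ 0.5705 -0.0948  0.0196] yaw 14.60 F [-1.5 -4.   6.2] Tz 0.004 gap 0.0221 q7 0.28
t 37.45 pos [ 0.5704 -0.0948  0.0196] yaw 6.03 F [-1.5 -3.5  7.3] Tz 0.138 gap 0.0219 q7 0.16
t 38.08 pos [ 0.5704 -0.0948  0.0196] yaw -2.56 F [-1.6 -3.8  8.1] Tz 0.221 gap 0.0217 q7 0.03
```

```bash
python3 -m crank '{"translation": [[0,0,0],[0,0,0],[0,0,0],[0,0,0],[0,0,0]], "twist": [0.16,0.32,0.48,0.64,0.8], "fingers": [1,1,1,1,1]}' >/dev/null; python3 st.py
python3 -m crank '{"translation": [[0,0,0],[0,0,0],[0,0,0],[0,0,0],[0,0,0]], "twist": [0.16,0.32,0.48,0.64,0.729], "fingers": [1,1,1,1,1]}' >/dev/null; python3 st.py
python3 -m crank '{"translation": [[0,0,0],[0,0,0],[0,0,0],[0,0,0],[0,0,0]], "twist": [0,0,0,0,0], "fingers": [1,1,1,1,1]}' >/dev/null; python3 st.py
```

```text
t 38.70 pos [ 0.5702 -0.0949  0.0196] yaw -48.69 F [-2.3 -2.9  7.8] Tz 0.397 gap 0.0216 q7 -0.63
t 39.33 pos [ 0.57   -0.0947  0.0195] yaw -90.38 F [-2.7 -3.4  8.8] Tz 0.276 gap 0.0214 q7 -1.22
t 39.95 pos [ 0.57   -0.0947  0.0195] yaw -90.16 F [-2.5 -3.7  8.5] Tz 0.287 gap 0.0218 q7 -1.22
```

```bash
python3 -m crank '{"translation": [[0,0,0],[0,0,0],[0,0,0],[0,0,-0.02],[0,0,-0.04]], "twist": [0,0,0,0,0], "fingers": [0.1,0.1,0.1,0.1,0.1]}' >/dev/null; python3 st.py
python3 -m crank '{"translation": [[0,0,-0.03],[0,0,-0.06],[0,0,-0.09],[0,0,-0.12],[0,0,-0.12]], "twist": [0,0,0,0,0], "fingers": [0.1,-0.2,-0.5,-0.5,-0.5]}' >/dev/null; python3 st.py
python3 - <<'E'
from h import *
from bench import imaging
b=imaging.snapshot("wrist"); p=imaging.camera_params("wrist")
S=proj(p,[[.4884,-.1692,.07],[.4647,-.0612,.07],[.57,-.0947,.07]]); print(S)
T=[]
for (u,v),yaw in zip(S,(14.3,33.7,9)):
    u,v=int(round(u)),int(round(v)); x=cv2.getRectSubPix(b,(44,44),(float(u),float(v))); T.append(cv2.resize(x,(264,264),interpolation=cv2.INTER_CUBIC))
cv2.imwrite("pics/fin.png",np.hstack(T))
import json; json.dump({"p":{k:np.array(v).tolist() for k,v in p.items()},"S":S.round().tolist()},open("pics/fin.json","w"))
E
```

```text
t 40.58 pos [ 0.5698 -0.0938  0.0592] yaw -90.27 F [0.1 0.  0.5] Tz -0.025 gap 0.0396 q7 -1.25
t 41.20 pos [ 0.5716 -0.0941  0.1812] yaw -90.27 F [ 0.9 -0.1 -0. ] Tz -0.008 gap 0.0657 q7 -1.32
[[400.05298684 309.5949231 ]
 [288.53466085 331.94285721]
 [322.31022084 227.38093244]]
```

View pics/fin.png

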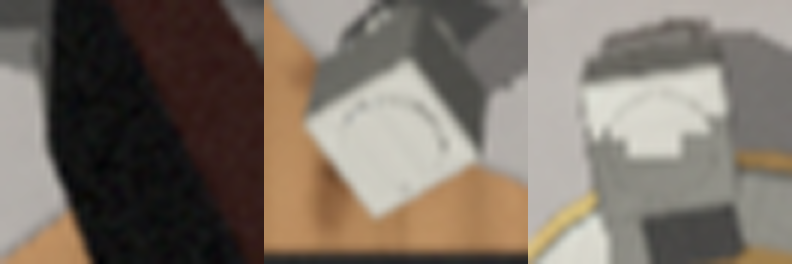

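```bash
python3 - <<'E'
from h import *
import json
d=json.load(open("pics/fin.json"));p=d["p"]
for n,c in [(1,[(40,122),(146,58),(212,160),(112,218)]),(2,[(52,85),(194,66),(212,200),(77,215)])]:
    u0,v0=d["S"][n]
    W=np.array([ray(p,u0-21.5+a/6,v0-21.5+b/6,.07)[:2] for a,b in c]);e=np.roll(W,-1,0)-W
    print(n+1,np.linalg.norm(e,axis=1).round(4),(np.degrees(np.arctan2(e[:,1],e[:,0]))%90).round(1))
from bench import imaging
b=imaging.snapshot("top"); q=imaging.camera_params("top")
u,v=proj(q,[[.4884,-.1692,.07]])[0]
x=cv2.getRectSubPix(b,(30,30),(float(u),float(v)));g=cv2.cvtColor(cv2.resize(x,None,fx=8,fy=8,interpolation=cv2.INTER_CUBIC),cv2.COLOR_BGR2GRAY)
cv2.imwrite("pics/s1.png",cv2.resize(x,(360,360),interpolation=cv2.INTER_CUBIC))
E
```

```text
2 [0.0211 0.0213 0.0199 0.0211] [33.2 29.  32.7 32.1]
3 [0.0213 0.0209 0.0206 0.0205] [7.5 7.8 6.4 9.9]
```

View pics/s1.png

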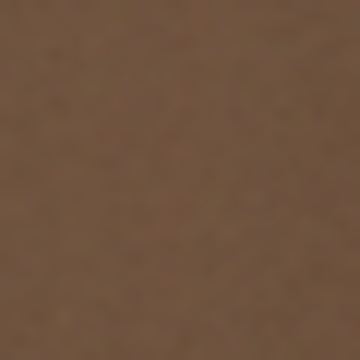

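```bash
python3 -c "
from bench import manip
print(manip.job_done())"; python3 st.py
```

```text
the job is handed in; nothing more can be done
None
the job is handed in; nothing more can be done
```

All three screws are tightened in the order asked (1, 2, 3, clockwise from the lug), each a quarter turn past its bite. I let go, raised the gripper clear and handed the job in at about 41 s; the hand-in gives no verdict.

| Screw | Play before the bite (rad) | Where the head should rest (deg) | Where it rests in the final image (deg) |
|---|---|---|---|
| 1 | about 1.42 | 14.3 | not seen |
| 2 | about 1.11 | 33.7 | about 32 |
| 3 | about 1.38 | 9 | about 8 |

- **Turning:** after each bite I turned 90° plus about 9° for the stem winding up, which springs back on release. The torque while tightening read mostly 0.2–0.33 N m, with one reading of 0.40, against the stated 0.32. I put each bite's uncertainty at a few degrees, inside the ±18° allowed.
- **Forces:** the grip was the fixed 30 N. The force readings taken between moves stayed at about 12 N or below.

**What went wrong or could not be checked**
- My first two grasps on screw 1 closed on nothing, because the fingertips sat about 30 mm higher than the reported tool position. I then worked lower and gripped the heads properly.
- The next grasp on screw 1 was about 5 mm off centre. I re-centred it before it bit.
- Screw 1's final angle was not checked by image: the gripper hid it in the wrist view and the arm hid it from the top camera. Its result rests on the measured turn and torque alone.
- I did not check the shoe travel, because its reading noise is as large as the travel. I took no final pictures of the jar, wax and tweezers, but the arm worked only above the frame and no reading showed unexpected contact.

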